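# Pop the push-latch hatch and press the reset

## Robot

A 7-joint arm with a two-finger parallel gripper is mounted at the origin on a cart in front of the work surface, level with it; the furniture and walls round the work are solid. World frame = base frame: x ahead of the robot, y to its left, z up, the work surface at z = 0. Lengths are in m, angles in degrees, forces in N, time in s.
With the tool pointing down it reaches from about 0.4 to 0.875 m from the base axis. Payload 19.3 kg.
Tool frame: the origin (TCP) lies midway between the tips of the shut fingers; the grasp point (between the pads) lies 19 mm behind it; z points along the fingers, y is the line along which they close (so a half turn about z gives the same grasp; the last joint's range is limited). The gripper opens to 85 mm and grips with 20 to 120 N. Pads are 22 mm wide; open, the fingers measure 114 mm over their backs; the gripper's body (76 mm by 85 mm) begins 54 mm behind the grasp point. The pads swing forward as they close: fully open they stand 13 mm farther back than shut.
Start: joints at [-73.235, 29.874, -2.08, 91.645, 1.215, 58.505, -6.463], TCP at [0.222, 0.584, 0.231] pointing down, gripper open.
Joint ranges: [-166.77, 166.77], [-17.47, 122.26], [-85.68, 81.53], [9.62, 139.38], [-72.42, 252.41], [9.2, 110.78], [-144.41, 144.41]. Speed limits (degrees/s): [108.29, 108.29, 136.94, 136.94, 172.46, 172.46, 172.46].

## Interface

Orientations are given as a 3x3 rotation matrix whose columns are the frame's x, y, z axes.
In Python, from bench import ctrl gives the robot as it stands.
- The arm moves only by the shell command python3 -m inch 'ROWS' [FORCE]. ROWS is JSON, a list of rows, each a list of 5 numbers: the finger opening in cm, from 0 to 8.54, then the shift along the tool's x, y, z in cm, then the turn about the tool's z in degrees. A call has 1 to 20 rows; each row is the pose to reach, as a shift and turn from the pose commanded when the call began, along the tool's axes at that moment; what a row does not reach only later rows make up. A row lasts 1/8 s, in which the tool goes at most 62.5 mm and 10.7 degrees, less where a joint would pass 70% of its speed; a pose out of reach is approached as far as the arm can. A call with a gripper value outside its range is refused whole. The fingers move at their own pace and stop on an object; FORCE is the grip in N (left out, the last holds). Time passes only in rows, so rows that repeat a pose let the fingers close. It gives the time, the measured TCP pose, the force, the opening and the grip force at its end, in the units of the state.
- ctrl.state(): the state, without advancing time (a new reading comes with each control period).
- ctrl.read_camera(name): name is "side" or "top" or "wrist"; returns the picture (480x640x3 uint8, red, green, blue); there is no depth.
- ctrl.camera_info(name): a dict with "vertical_fov" (degrees; the focal length in pixels is half the picture's height over the tangent of half this angle, whatever the lens; pixels are square), "cx", "cy" (the principal point, pixels), "position" and "rotation" of the camera in the world; the wrist camera has in their place "mount" (4x4, takes a point from camera to tool coordinates, whose origin is the TCP and whose axes are the flange's). Camera axes: x right, y down, z forward; pixel columns grow to the right and rows downward; lengths in m; the calibration is good to about 2 mm. A picture is of the moment at which its call begins: read the wrist's pose just before it. camera_info takes no time and is no camera call.
- ctrl.sign_off(): hands the job in; it is judged then, once.
The state is a dict: "time_s": time; "qpos": joint angles; "qvel": joint speeds; "effort": joint torques, N m; "tool_pos": TCP position; "ee_rot": TCP orientation; "wrist_force": force on the tool from outside, world axes, zero at the start; "ft_torque": the same for the moment, N m; "opening": opening from 0.0 (shut) to 1.0 (fully open); "gripper_force": force on a finger pad.
Only numpy, scipy, OpenCV 4.12 (cv2) and the standard library are available. Lean on these libraries where they do the work, as an engineer would, in place of code of your own. Each camera call takes 0.05 s, during which the arm holds its last target. There are 200 camera calls.

## Task

Of the two grey wiring boxes on the table, press the closed hatch of the longer one down once at its thumb pad and let go, so that its push-push latch releases and the hatch pops up and stays open by itself. Then press the round reset button inside fully down and let it come back up, leaving the hatch open. Do not push the hatch shut again, do not lift or shove the box, and leave the shorter box with its hatch shut and the other things where they are.

Things in the scene. Friction and masses are not known exactly. Their poses are not given: they have to be found in the camera images.
- long_box: The longer grey wiring box, loose, 2.4 kg, 140 deep (x) x 180 wide (y) x 68 mm high; origin at the centre of its underside, front (-x) towards the robot. A paler grey hatch tops it from the front edge to a hinge along y at x = +44, z = 65 mm. Walls 55 mm high, strip behind the hinge 68. The compartment inside spans x -65 to +47, y +-85; black latch cover at x -59 to -37, y +-19, top z 57.
- short_box: The shorter grey plastic wiring box, a bystander: the same kind of box and hatch, but only 110 mm wide (its y). Origin at the centre of its underside, front -x.
- long_box_hatch (a joint): Opening angle (rad) of the longer box's hatch, hinged at its rear edge. 0: latched shut. Push-push latch: pressed down 6 mm or more at the thumb pad (-0.06 or lower, stop at -0.075; 5 to 8 N) and let go upward, it releases and a spring swings the hatch up and back to 2.2, where it stays; it may brush the rising finger. Pressing the open hatch fully down would latch it again.
- short_box_hatch (a joint): Opening angle of the shorter box's hatch (rad): 0 closed and latched; the same latch. To be left alone.
- long_box_latch (a joint): Cross slide inside the longer box's latch, out of sight (m). Near 0 while latched, within -0.0058 to 0.0012 through the release and while open; above 0.002 only when an opened hatch is pushed shut again.
- long_box_press (a point): Middle of the ribbed black rubber thumb pad (24 x 50 mm) on top of the longer box's hatch, 94 mm from the hinge, 18 mm from the free front edge; 68 mm above the table while shut. It moves with the hatch; x points along the hatch to its hinge, z out of its upper face.
- long_box_reset (a joint): Travel of the reset button in the longer box (m): 0 up, 0.006 fully down; a spring needs about 4 N to push it fully down and brings it back up.
- long_box_reset_top (a point): Centre of the top face of the round white reset button (22 mm across) in the longer box, 2 mm behind the box's centre, 42 mm in front of the hinge, 43 mm above the table and 12 mm below the compartment's rim.
- screw_box_1: Clear box of screws, 62 x 98 x 38 mm, a bystander; origin at the centre of its underside.
- can_1: Round metal can standing upright, 68 mm across and 122 mm high, a bystander; origin at the centre of its underside.
- flashlight: Dark green flashlight lying down, 187 x 49 x 49 mm, a bystander; origin at the centre of its underside.

How it is judged:
By the outcome, as a careful person would: the job done as asked, in the order asked, and still so for the second after the job is handed in, with the robot touching nothing.
It also fails if it takes over 38 s, if anything falls off the work surface, if the arm or the gripper's body presses on something with over 40 N, if the wrist force passes 120 N, or if a joint passes its speed limit or range.

## Working session

There is one attempt and no reset: what is moved stays moved. The work goes in short steps, Python scripts to look and compute and a shell command to move; the robot and the scene stay as the last step left them, time stands still between calls to the robot, and variables do not carry over. Pictures are saved under pics/ and viewed, at most 10 in all, crops included, and the job is handed in when it is done.

```bash
mkdir -p pics
python3 - <<'E'
from bench import ctrl
import cv2
s=ctrl.state();print(s['time_s'],s['tool_pos'],s['ee_rot'],s['opening'])
for n in("top","side"):
    cv2.imwrite(f"pics/{n}0.png",ctrl.read_camera(n)[:,:,::-1]);print(ctrl.camera_info(n))
print(ctrl.camera_info("wrist"))
E
```

```text
0.0 [0.22170403 0.58401383 0.230762  ] [[-9.34897466e-01  3.54917753e-01 -3.40844206e-04]
 [ 3.54917914e-01  9.34896904e-01 -1.02594450e-03]
 [-4.54717231e-05 -1.08012463e-03 -9.99999416e-01]] 1.0015051825284336
{'vertical_fov': 56.54286340309208, 'cx': 323.2258000157156, 'cy': 238.02840416769007, 'position': array([ 0.4524617 , -0.04053482,  1.10563872]), 'rotation': array([[-0.00359997, -0.99814864,  0.06071513],
       [-0.99988427,  0.00449042,  0.01453588],
       [-0.0147816 , -0.06065578, -0.99804929]])}
{'vertical_fov': 56.24897973861833, 'cx': 322.81608150943487, 'cy': 236.18694608326803, 'position': array([0.54291877, 0.90813992, 0.64780785]), 'rotation': array([[-0.99955274,  0.0204207 , -0.02184736],
       [ 0.02921375,  0.51059373, -0.85932567],
       [-0.00639291, -0.85957957, -0.51096193]])}
{'vertical_fov': 66.85995473231878, 'cx': 319.51602590953337, 'cy': 239.13412202727451, 'mount': array([[-1.89332309e-04, -9.55564915e-01, -2.94780693e-01,
         7.42014263e-02],
       [ 9.99999697e-01,  4.16734399e-05, -7.77370886e-04,
        -6.67717522e-05],
       [ 7.55112870e-04, -2.94780751e-01,  9.55564618e-01,
        -1.43311725e-01],
       [ 0.00000000e+00,  0.00000000e+00,  0.00000000e+00,
         1.00000000e+00]])}
```

View pics/top0.png

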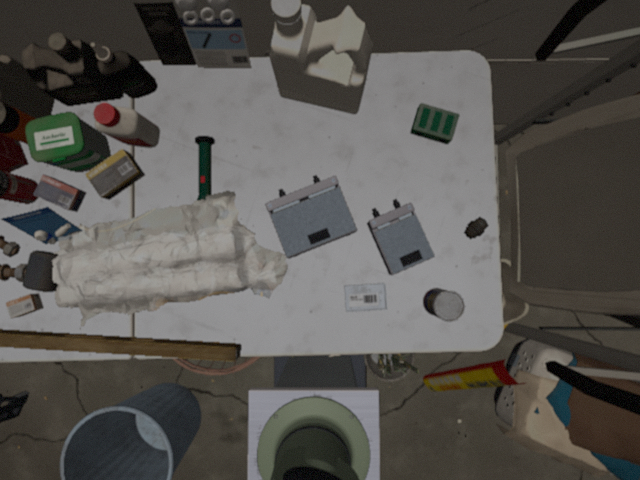

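View pics/side0.png

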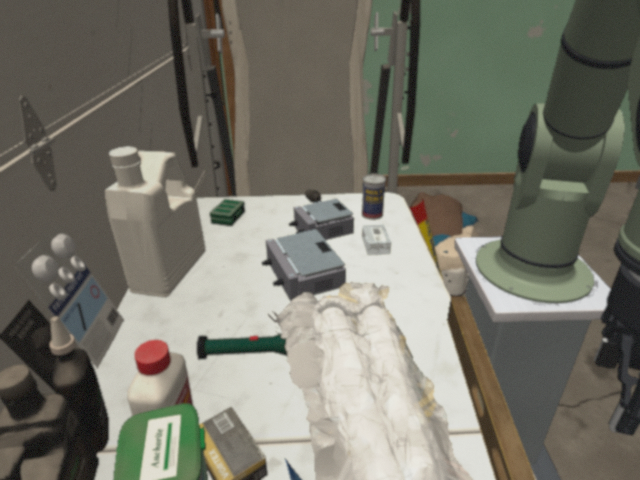

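The top view shows the longer box at about (311,217) with its pad at about (318,236). The shorter box is to its right at (401,238), the screw box at (365,297), the can at (443,304) and the flashlight at (205,167). I'll enlarge the longer box.

Run:
```python
import cv2
i=cv2.imread("pics/top0.png")[165:265,255:365]
cv2.imwrite("pics/crop.png",cv2.resize(i,None,fx=6,fy=6,interpolation=cv2.INTER_CUBIC))
```

```text
(no output)
```

View pics/crop.png

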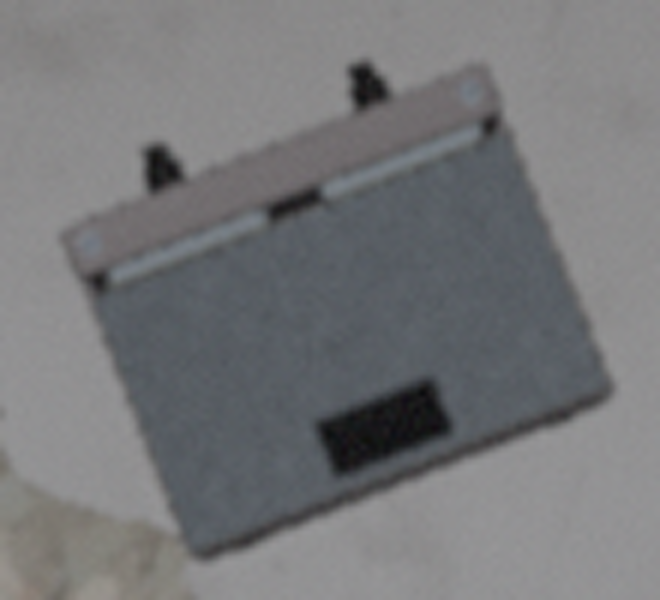

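```bash
cat > h.py <<'E'
import numpy as np
from bench import ctrl
def ray(n,u,v,z):
    c=ctrl.camera_info(n);f=240/np.tan(np.radians(c["vertical_fov"]/2))
    d=c["rotation"]@[(u-c["cx"])/f,(v-c["cy"])/f,1]
    return c["position"]+d*(z-c["position"][2])/d[2]
def rel(p,yaw=None):
    s=ctrl.state();R=s["ee_rot"]
    print("t",s["time_s"],"shift cm",np.round(100*R.T@(np.array(p)-s["tool_pos"]),2))
    if yaw is not None:
        a=np.degrees(np.arctan2(R[1,0],R[0,0])); print("turn",-((yaw-a+180)%360-180)) # tool z is down
E
python3 - <<'E'
from h import *
c=lambda x,y,z:ray("top",255+(x+.5)/6-.5,165+(y+.5)/6-.5,z)
P=c(385,427,.068);A=c(98,282,.065);B=c(490,125,.065);C=c(195,555,.066);D=c(610,390,.066)
print(P,A,B,C,D)
for a,b in((A,B),(C,D)):print("len",np.linalg.norm(b-a),"front yaw",np.degrees(np.arctan2(*(b-a)[1::-1]))-90)
print("AC",np.linalg.norm(A-C),np.linalg.norm(B-D))
y=np.degrees(np.arctan2(*(B-A)[1::-1]))-90
y2=np.degrees(np.arctan2(*(D-C)[1::-1]))-90
y=(y+y2)/2;print(y)
e=np.array([np.cos(np.radians(y)),np.sin(np.radians(y)),0])
M=(A+B+C+D)/4; print("pad from corners",(C+D)/2-.018*e,(A+B)/2+.094*e,"btn",P-e*.052)
rel(P+[0,0,.06],y)
for n,uv in(("side",(345,290)),("top",(285,270)),("top",(232,195))):print(ray(n,*uv,.05))
E
```

```text
[ 0.5209524  -0.01500829  0.068     ] [0.57855423 0.09728366 0.065     ] [ 0.63961598 -0.05646493  0.065     ] [0.4715879  0.05902217 0.066     ] [ 0.53510997 -0.10256183  0.066     ]
len 0.165430248319239 front yaw -158.3393377023234
len 0.1736215485099033 front yaw -158.53916412395654
AC 0.1136078226502875 0.11422534435441914
-158.43925091313997
pad from corners [ 0.52008945 -0.01515505  0.066     ] [ 0.52166243 -0.01413446  0.065     ] btn [0.56931388 0.00410106 0.068     ]
t 0.1 shift cm [-49.23 -45.38  10.33]
turn -42.348450949514586
[0.47598152 0.13283272 0.05      ]
[0.44140361 0.06544312 0.05      ]
[0.6207488 0.1926472 0.05     ]
```

```bash
python3 -m inch '[[0,-4,-4,0,-4],[0,-8,-8,0,-8],[0,-12,-12,0,-12],[0,-16,-15,0,-16],[0,-20,-19,0,-20],[0,-24,-23,0,-24],[0,-28,-26,0,-28],[0,-32,-30,0,-32],[0,-36,-33,0,-34],[0,-40,-37,0,-36],[0,-44,-41,1,-38],[0,-47,-44,2,-40],[0,-49.2,-45.4,4,-42.3],[0,-49.2,-45.4,5,-42.3],[0,-49.2,-45.4,5,-42.3],[0,-49.2,-45.4,5,-42.3]]' 40
python3 - <<'E'
from h import *
import cv2
rel([.521,-.0148,.068],-158.4)
s=ctrl.state();print(s['tool_pos'],s['wrist_force'])
cv2.imwrite("pics/w1.png",ctrl.read_camera("wrist")[:,:,::-1])
E
```

```text
time_s: 2.1
tool_pos: [0.5206, -0.0139, 0.1818]
ee_rot: [[-0.93, -0.368, 0.0], [-0.368, 0.93, 0.0], [-0.0, 0.0, -1.0]]
wrist_force: [-1.6, 0.8, -0.4]
opening: -0.003
gripper_force: 0.0
t 2.1 shift cm [-0.   -0.1  11.38]
turn -0.03685441908791631
[ 0.52057573 -0.01387883  0.18180683] [-1.56690453  0.78066096 -0.39378569]
```

View pics/w1.png

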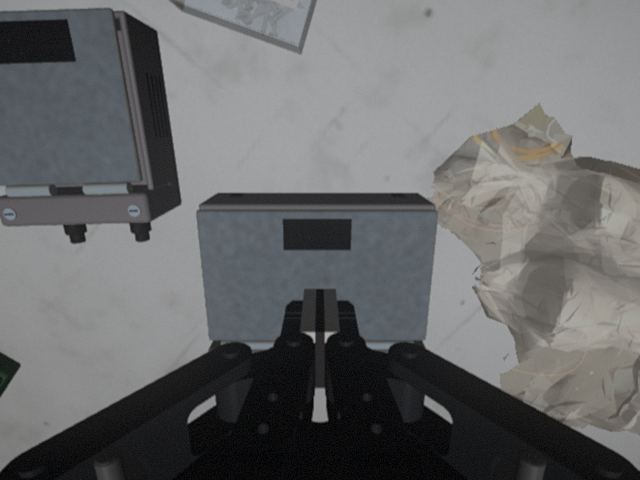

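The wrist view shows the pad centred at about (317,234), with the paper wrap clear to the right and the short box to the left. I'll cross-check the pad position from it.

```bash
cat >> h.py <<'E'
def wray(u,v,z):
    s=ctrl.state();c=ctrl.camera_info("wrist");f=240/np.tan(np.radians(c["vertical_fov"]/2));m=c["mount"];R=s["ee_rot"]
    d=R@m[:3,:3]@[(u-c["cx"])/f,(v-c["cy"])/f,1];p=s["tool_pos"]+R@m[:3,3]
    return p+d*(z-p[2])/d[2]
E
python3 - <<'E'
from h import *
p=wray(317,234.5,.068);print(p);rel(p)
print(wray(198,210,.066),wray(436,210,.066))
E
```

```text
[ 0.52288617 -0.01604274  0.068     ]
t 2.15 shift cm [-0.11 -0.28 11.4 ]
[ 0.53798084 -0.10324157  0.066     ] [0.47429069 0.05793191 0.066     ]
```

```bash
python3 -m inch '[[0,-0.1,-0.2,4],[0,-0.1,-0.2,8],[0,-0.1,-0.2,10],[0,-0.1,-0.2,10.8],[0,-0.1,-0.2,11],[0,-0.1,-0.2,11]]'; python3 -m inch '[[0,-0.1,-0.2,11,0]]' ; python3 -c "
from h import *
rel([.522,-.0154,.068],-158.4)"
```

```text
time_s: 2.28
tool_pos: [0.5247, -0.0148, 0.1218]
ee_rot: [[-0.93, -0.367, 0.009], [-0.367, 0.93, 0.001], [-0.009, -0.003, -1.0]]
wrist_force: [1.6, -0.8, -1.3]
opening: -0.006
gripper_force: 0.0
t 2.275 shift cm [0.32 0.05 5.38]
turn -0.04608332809291937validation failed for argument at $[0]...
```

The first call was refused because its rows had four numbers. The second one ran a single row, so I'll settle and continue from there.

```bash
python3 -m inch '[[0,0,0,0,0],[0,0,0,0,0]]'; python3 -c "
from h import *
rel([.522,-.0154,.068],-158.4)"
```

```text
time_s: 2.52
tool_pos: [0.5222, -0.0154, 0.1206]
ee_rot: [[-0.93, -0.367, 0.001], [-0.367, 0.93, 0.0], [-0.001, -0.0, -1.0]]
wrist_force: [-0.3, 0.3, 0.6]
opening: 0.004
gripper_force: 0.0
t 2.525 shift cm [0.03 0.01 5.26]
turn -0.08232479766598999
```

```bash
python3 -m inch '[[0,0,0,2.5,0],[0,0,0,4.3,0],[0,0,0,4.9,0],[0,0,0,5.2,0],[0,0,0,5.4,0],[0,0,0,5.6,0],[0,0,0,5.7,0],[0,0,0,5.7,0]]'
```

```text
time_s: 3.52
tool_pos: [0.5217, -0.0156, 0.0619]
ee_rot: [[-0.93, -0.367, 0.0], [-0.367, 0.93, -0.0], [-0.0, -0.0, -1.0]]
wrist_force: [1.8, -0.8, 1.2]
opening: -0.0
gripper_force: 1.0
```

```bash
python3 -m inch '[[0,0,0,0.1,0],[0,0,0,0.1,0]]'
python3 - <<'E'
from h import *
import cv2
cv2.imwrite("pics/w2.png",ctrl.read_camera("wrist")[:,:,::-1])
s=ctrl.state();print(s['tool_pos'],s['wrist_force'])
E
```

```text
time_s: 3.78
tool_pos: [0.5218, -0.0156, 0.0609]
ee_rot: [[-0.93, -0.367, 0.0], [-0.367, 0.93, 0.0], [-0.0, -0.0, -1.0]]
wrist_force: [1.3, -0.5, 5.8]
opening: -0.001
gripper_force: 2.9
[ 0.52177113 -0.01561177  0.06092598] [ 0.56289186 -0.16791526  5.49501802]
```

View pics/w2.png

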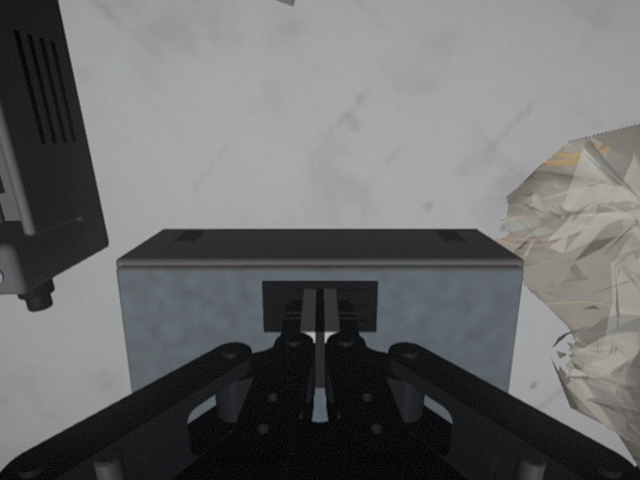

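The fingertips at (320,310) sit on the pad, and the force is about 5.5 N. I'll press slightly deeper until I reach the stop.

```bash
python3 -m inch '[[0,0,0,0.1,0],[0,0,0,0.1,0]]'
```

```text
time_s: 4.08
tool_pos: [0.5219, -0.0156, 0.0602]
ee_rot: [[-0.93, -0.367, 0.001], [-0.367, 0.93, 0.0], [-0.001, -0.0, -1.0]]
wrist_force: [-0.3, -0.0, 11.9]
opening: -0.002
gripper_force: 5.5
```

```bash
python3 -m inch '[[0,0,0,-0.5,0],[0,0.5,0,-1.5,0],[0,2,0,-3,0],[0,4.5,0,-5,0],[0,7,0,-8,0],[0,9,0,-12,0],[0,9,0,-16,0],[0,9,0,-18,0],[0,9,0,-18,0]]'
python3 - <<'E'
from h import *
import cv2
cv2.imwrite("pics/w3.png",ctrl.read_camera("wrist")[:,:,::-1])
t=ctrl.read_camera("top")[140:290,220:440,::-1]
cv2.imwrite("pics/t3.png",cv2.resize(t,None,fx=3.5,fy=3.5,interpolation=cv2.INTER_CUBIC))
rel([.5702,.0038,.043],-158.4)
E
```

```text
time_s: 5.2
tool_pos: [0.4379, -0.0488, 0.2412]
ee_rot: [[-0.93, -0.367, 0.002], [-0.367, 0.93, 0.0], [-0.002, -0.001, -1.0]]
wrist_force: [0.5, 0.1, -1.1]
opening: 0.003
gripper_force: 0.0
t 5.3 shift cm [-14.3    0.    19.64]
turn -0.09125075038508612
```

View pics/w3.png

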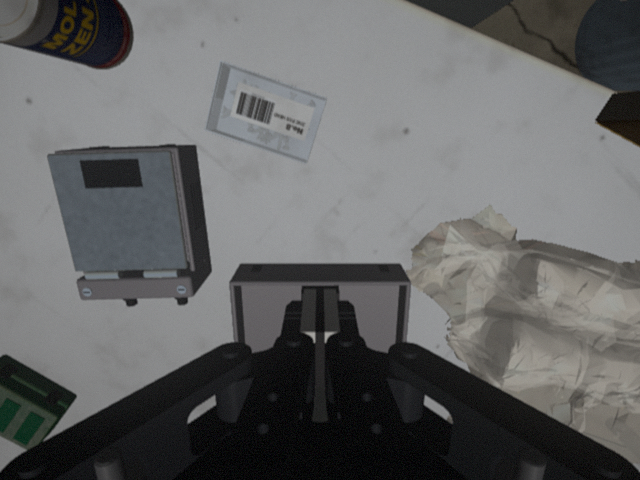

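View pics/t3.png

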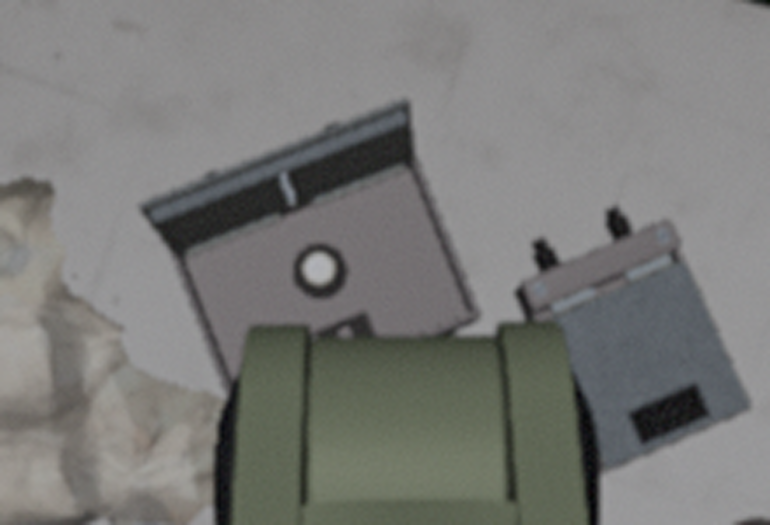

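The hatch is open and leaning back, and the white button is visible at crop (320,267). I'll compute its position.

Run:
```python
from h import *
p=ray("top",220+320.5/3.5-.5,140+267.5/3.5-.5,.043);print(p);rel(p,-158.4)
```

```text
[0.57024186 0.00385172 0.043     ]
t 5.3 shift cm [-1.431e+01  1.000e-02  1.964e+01]
turn -0.09125075038508612
```

```bash
python3 -m inch '[[0,-4,0,1,0],[0,-8,0,2,0],[0,-12,0,3,0],[0,-14.3,0,5,0],[0,-14.3,0,9,0],[0,-14.3,0,13,0],[0,-14.3,0,16.5,0],[0,-14.3,0,18.5,0],[0,-14.3,0,18.8,0],[0,-14.3,0,18.8,0]]'; python3 -c "
from h import *
rel([.5702,.0038,.043],-158.4)"
```

```text
time_s: 6.55
tool_pos: [0.5707, 0.0038, 0.0518]
ee_rot: [[-0.93, -0.367, -0.001], [-0.367, 0.93, -0.0], [0.001, 0.0, -1.0]]
wrist_force: [-0.6, 0.4, -0.1]
opening: -0.004
gripper_force: 0.0
t 6.55 shift cm [0.04 0.02 0.88]
turn -0.09159235517384445
```

Now I'll press to about 5 mm and read the force.

```bash
python3 -m inch '[[0,0,0,0.5,0],[0,0,0,0.8,0],[0,0,0,1.1,0],[0,0,0,1.3,0],[0,0,0,1.3,0]]'; python3 -m inch '[[0,0,0,0.1,0],[0,0,0,0.1,0]]'
```

```text
time_s: 7.18
tool_pos: [0.5715, 0.0038, 0.0404]
ee_rot: [[-0.93, -0.367, 0.002], [-0.367, 0.93, 0.0], [-0.001, -0.0, -1.0]]
wrist_force: [-7.0, -0.4, 33.6]
opening: 0.004
gripper_force: 16.5
time_s: 7.42
tool_pos: [0.5716, 0.0038, 0.0401]
ee_rot: [[-0.93, -0.366, 0.002], [-0.366, 0.93, 0.0], [-0.002, -0.001, -1.0]]
wrist_force: [-11.8, -0.1, 46.5]
opening: -0.001
gripper_force: 23.8
```

Something other than the button stopped the tips 2.5 mm down, most likely the collar under the corners of the two shut fingertips. I'll back off and look between opened fingers.

```bash
python3 -m inch '[[0,0,0,-1.5,0],[0,0,0,-6,0],[8.5,0,0,-10,0],[8.5,3,0,-11,0],[8.5,5,0,-11,0],[8.5,5,0,-11,0],[8.5,5,0,-11,0]]'
python3 - <<'E'
from h import *
import cv2
i=ctrl.read_camera("wrist")[:,:,::-1]
cv2.imwrite("pics/w4.png",i)
rel([.5702,.0038,.043],-158.4)
E
```

```text
time_s: 8.3
tool_pos: [0.5249, -0.0142, 0.1478]
ee_rot: [[-0.93, -0.367, 0.0], [-0.367, 0.93, 0.0], [-0.0, 0.0, -1.0]]
wrist_force: [-0.2, 0.1, 0.0]
opening: 0.994
gripper_force: 0.0
t 8.35 shift cm [-4.870e+00  1.000e-02  1.047e+01]
turn -0.07245555008111637
```

View pics/w4.png

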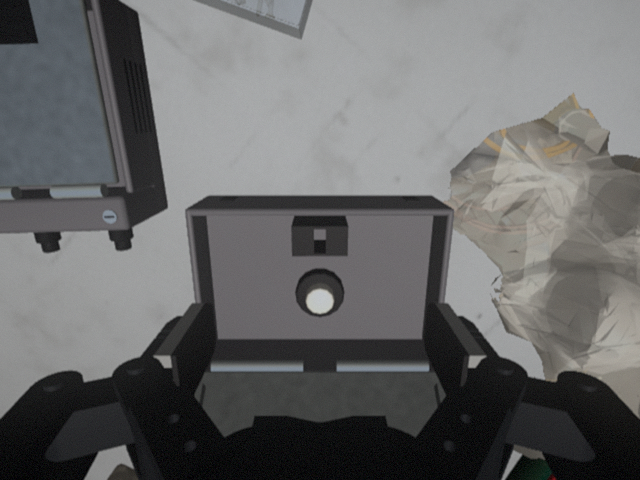

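The open fingers show the white button top at (320,301) with a dark collar around it. I'll enlarge that area.

Run:
```python
import cv2
i=cv2.imread("pics/w4.png")[200:330,250:390]
cv2.imwrite("pics/w4c.png",cv2.resize(cv2.convertScaleAbs(i,alpha=1.6,beta=20),None,fx=4.5,fy=4.5,interpolation=cv2.INTER_CUBIC))
```

```text
(no output)
```

View pics/w4c.png

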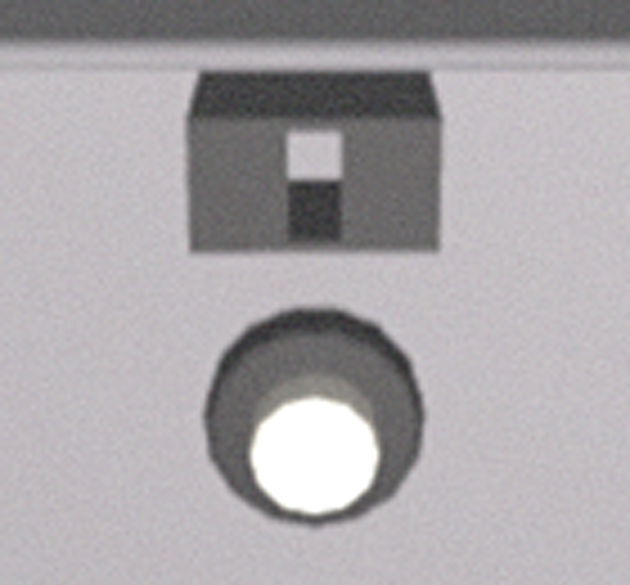

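Run:
```python
from h import *
s=ctrl.state();c=ctrl.camera_info("wrist");f=240/np.tan(np.radians(c["vertical_fov"]/2));m=c["mount"];R=s["ee_rot"]
B=R.T@(np.array([.5702,.0038,0])-[*s["tool_pos"][:2],0])
def pr(dx,dy,z):
    p=np.array([B[0]+dx,B[1]+dy,s["tool_pos"][2]-z]);q=m[:3,:3].T@(p-m[:3,3]);u=f*q[0]/q[2]+c["cx"],f*q[1]/q[2]+c["cy"]
    return np.round(((u[0]-250)*4.5,(u[1]-200)*4.5),0) # crop px
for r in(.009,.010,.011):print(r,"top front/rear/left/right",pr(r,0,.043),pr(-r,0,.043),pr(0,-r,.043),pr(0,r,.043))
for z in(.042,.041,.040,.039,.038,.037,.036):print(z,"front edge",pr(.010,0,z),"collar16 rear/front",pr(-.016,0,z),pr(.016,0,z),"l/r",pr(0,-.016,z),pr(0,.016,z))
```

```text
0.009 top front/rear/left/right [319. 395.] [319. 493.] [265. 444.] [373. 444.]
0.01 top front/rear/left/right [319. 389.] [319. 498.] [259. 444.] [379. 444.]
0.011 top front/rear/left/right [319. 384.] [319. 503.] [253. 444.] [385. 444.]
0.042 front edge [319. 387.] collar16 rear/front [319. 527.] [319. 353.] l/r [223. 441.] [414. 442.]
0.041 front edge [319. 384.] collar16 rear/front [319. 524.] [319. 351.] l/r [224. 439.] [414. 439.]
0.04 front edge [319. 382.] collar16 rear/front [319. 521.] [319. 349.] l/r [224. 436.] [414. 436.]
0.039 front edge [319. 379.] collar16 rear/front [319. 518.] [319. 346.] l/r [224. 434.] [413. 434.]
0.038 front edge [319. 377.] collar16 rear/front [319. 515.] [319. 344.] l/r [225. 431.] [413. 431.]
0.037 front edge [319. 374.] collar16 rear/front [319. 512.] [319. 341.] l/r [225. 428.] [413. 428.]
0.036 front edge [319. 372.] collar16 rear/front [319. 509.] [319. 339.] l/r [225. 426.] [412. 426.]
```

```bash
python3 -m inch '[[0,3,0,-4,0],[0,6,0,-8,0],[0,6,0,-8,0]]'
python3 - <<'E'
from h import *
import cv2
a=ctrl.read_camera("side")[:,:,::-1][130:310,230:370];b=ctrl.read_camera("top")[:,:,::-1][150:300,250:367]
r=lambda i:cv2.resize(cv2.convertScaleAbs(i,alpha=1.4,beta=15),(400,int(i.shape[0]*400/i.shape[1])),interpolation=cv2.INTER_CUBIC)
a,b=r(a),r(b);h=min(len(a),len(b));print(len(a),len(b))
cv2.imwrite("pics/c5.png",cv2.hconcat([a[:h],b[:h]]))
E
```

```text
time_s: 8.72
tool_pos: [0.4689, -0.0371, 0.2302]
ee_rot: [[-0.931, -0.366, 0.004], [-0.366, 0.931, 0.0], [-0.004, -0.001, -1.0]]
wrist_force: [0.7, 0.4, -0.7]
opening: 0.372
gripper_force: 0.0
514 512
```

View pics/c5.png

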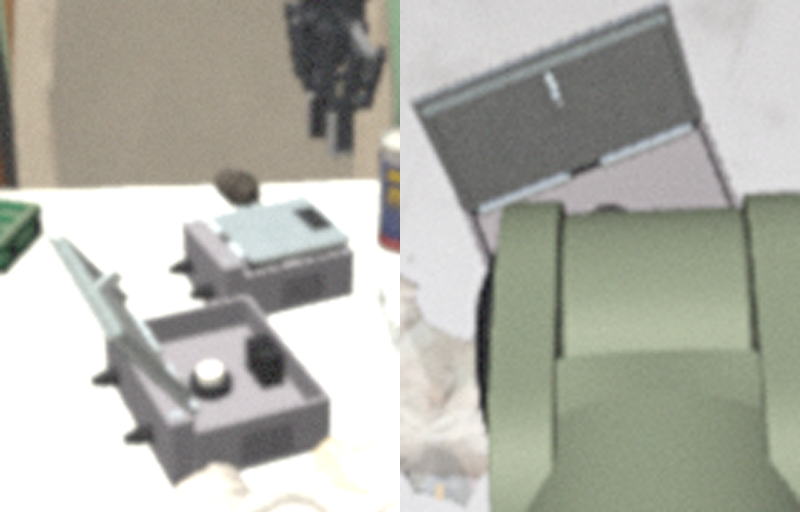

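The hatch is now fully open, striker post on its inner face, and the white button stands proud of its collar. In the earlier top view it was still swinging, so it may have got in the way of the first press. I'll go back over the button and press in small force-checked steps.

```bash
python3 -c "
from h import *
rel([.5705,.0040,.043],-158.4)"
```

```text
t 8.825 shift cm [-10.89   0.02  18.49]
turn -0.0749218643650238
```

```bash
python3 -m inch '[[0,0,0,0,0]]'; python3 -c "
from h import *
rel([.5705,.0040,.043],-158.4)"
```

```text
time_s: 8.95
tool_pos: [0.4688, -0.0361, 0.2269]
ee_rot: [[-0.93, -0.367, -0.001], [-0.367, 0.93, -0.0], [0.001, 0.0, -1.0]]
wrist_force: [0.2, 0.5, -0.3]
opening: 0.002
gripper_force: 0.0
t 8.95 shift cm [-1.095e+01 -1.000e-02  1.838e+01]
turn -0.051625831718610016
```

```bash
python3 -m inch '[[0,-4,0,0,0],[0,-8,0,2,0],[0,-10.9,0,5,0],[0,-10.9,0,9,0],[0,-10.9,0,13,0],[0,-10.9,0,16,0],[0,-10.9,0,17.5,0],[0,-10.9,0,18,0],[0,-10.9,0,18,0],[0,-10.9,0,18,0]]'
cat > s.py <<'E'
from h import *
s=ctrl.state();np.set_printoptions(precision=3,suppress=True);R=s["ee_rot"]
print(s["tool_pos"],"F tool",R.T@s["wrist_force"],"M tool",R.T@s["ft_torque"],s["gripper_force"])
E
python3 s.py; python3 -m inch '[[0,0,0,0.2,0],[0,0,0,0.2,0]]' >/dev/null; python3 s.py; python3 -m inch '[[0,0,0,0.2,0],[0,0,0,0.2,0]]' >/dev/null; python3 s.py
```

```text
time_s: 10.2
tool_pos: [0.5706, 0.0035, 0.0487]
ee_rot: [[-0.93, -0.367, 0.001], [-0.367, 0.93, 0.0], [-0.001, -0.0, -1.0]]
wrist_force: [-0.9, 0.2, 1.2]
opening: 0.001
gripper_force: 0.0
[0.571 0.003 0.049] F tool [ 0.783  0.558 -1.164] M tool [-0.032 -0.029 -0.029] 0.0
[0.57  0.003 0.046] F tool [-1.032 -1.729 -2.178] M tool [ 0.115 -0.215 -0.055] 0.7237366866320372
[0.57  0.003 0.044] F tool [-2.902 -0.445 -2.688] M tool [ 0.128 -0.4   -0.002] 1.2594446539878845
```

```bash
for i in 1; do python3 -m inch '[[0,0,0,0.15,0],[0,0,0,0.15,0]]' >/dev/null; python3 s.py; done; python3 -m inch '[[0,0,0,0.15,0],[0,0,0,0.15,0]]' >/dev/null; python3 s.py; python3 -c "
from h import *
print(ctrl.state()['time_s'],ctrl.state()['tool_pos'])"
```

```text
[0.57  0.003 0.042] F tool [-2.599 -1.012 -3.555] M tool [ 0.142 -0.569 -0.024] 1.6146737895905972
[0.57  0.003 0.041] F tool [-1.036 -0.546 -8.73 ] M tool [ 0.08  -0.321  0.021] 3.615848302803917
11.2 [0.57022452 0.00346985 0.04100992]
```

The force follows the button spring: contact at about 0.047, about 3.5 N at 0.042, then a hard stop at about 0.041. So 6 mm of travel is used, and the first press had also reached the stop. I'll press slightly more for certainty, release and retreat.

```bash
python3 -m inch '[[0,0,0,0.05,0],[0,0,0,0.05,0]]'; python3 -m inch '[[0,0,0,-0.5,0],[0,0,0,-1.5,0],[0,0,0,-5,0],[0,0,0,-9,0],[0,3,0,-13,0],[0,7,0,-15,0],[0,11,0,-17,0],[0,11,0,-17,0],[0,11,0,-17,0]]'
python3 - <<'E'
from h import *
import cv2
t=ctrl.read_camera("top");w=ctrl.read_camera("side")[:,:,::-1]
o=cv2.imread("pics/c5.png")[:,:400]
a=cv2.resize(cv2.convertScaleAbs(w[130:310,230:370],alpha=1.4,beta=15),(400,514),interpolation=cv2.INTER_CUBIC)[:512]
d=cv2.absdiff(a,o).max(2);print("box region diff",d[230:480,50:380].mean(),(d[230:480,50:380]>50).sum())
# button in top view
g=t[195:240,295:330].min(2);ys,xs=np.where(g>g.max()*.85);print("white",xs.mean()+295,ys.mean()+195,len(xs),g.max())
s0=cv2.imread("pics/top0.png")[:,:,::-1];e=cv2.absdiff(t,s0).max(2)
for n,(x0,x1,y0,y1) in dict(light=(190,215,130,200),screw=(340,390,280,315)).items():print(n,e[y0:y1,x0:x1].mean())
E
```

```text
time_s: 11.45
tool_pos: [0.5703, 0.0034, 0.0409]
ee_rot: [[-0.93, -0.367, 0.001], [-0.367, 0.93, 0.0], [-0.001, -0.0, -1.0]]
wrist_force: [-0.5, 0.1, 15.0]
opening: 0.001
gripper_force: 7.3
time_s: 12.58
tool_pos: [0.4679, -0.0367, 0.2105]
ee_rot: [[-0.93, -0.367, 0.0], [-0.367, 0.93, 0.0], [-0.0, -0.0, -1.0]]
wrist_force: [-0.2, -0.1, 0.3]
opening: 0.001
gripper_force: 0.0
box region diff 2.0254424242424243 0
white 310.4 212.8 5 157
light 6.8268571428571425
screw 46.88171428571429
```

The side view matches the one before the press: hatch open, button up, box unmoved. The arm is clear, so I'm handing in.

```bash
python3 -c "
from bench import ctrl
print(ctrl.sign_off())"
```

```text
the job is handed in; nothing more can be done
None
```

I released the longer box's hatch, which stands open, then pressed the reset button fully down and let it come back up; I pressed it twice, the first time with up to 46 N at the fingertips, and the box did not visibly move.

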